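# Check the pump stroke and hold the float bowl on its dowels

### The arm

A 6-joint arm with a two-finger parallel gripper is mounted at the origin on the work surface. World frame = base frame: x ahead of the robot, y to its left, z up, the work surface at z = 0. Lengths are in m, angles in degrees, forces in N, time in s.
With the tool pointing down it reaches from about 0.35 to 0.875 m from the base axis. Payload 4.2 kg.
Tool frame: the origin (TCP) lies at the very end of the fingers, on their centre line; the grasp point (between the pads) lies 19 mm behind it; z points along the fingers, y is the direction in which the jaws open and shut (so a half turn about z gives the same grasp; the last joint's range is limited). The gripper opens to 87 mm and grips with 3 to 60 N. Pads are 19 mm wide; open, the fingers measure 117 mm over their backs; the gripper's body (75 mm by 190 mm) begins 51 mm behind the grasp point.
Start: joints at [83.4, 22.042, 0.453, 0, -68.411, -14.817], TCP at [0.228, 0.582, 0.223] pointing down, gripper open.
Joint ranges: [-179.83, 179.83], [-69.29, 118.12], [-61.27, 80.66], [-181.25, 117.63], [-171.15, -9.14], [-177.46, 177.46]. Speed limits (degrees/s): [159.86, 159.86, 180, 180, 180, 180].

### API

Orientations are given as a 3x3 rotation matrix whose columns are the frame's x, y, z axes.
In Python, from station import r, imaging gives the robot as it stands. The module is installed in compiled form; this text tells all that it offers.
- The arm moves only by the tool move_arm, never from a script. Its argument "motion" is one flat list of numbers, 7 for each row, row after row: the shift along the tool's x, y, z in units of 40 mm (1.0 is 40 mm), then the turn, a rotation vector about the tool's x, y, z in units of 5 degrees (1.0 is 5 degrees), then the gripper's target within -1 to 1 (shut at 1, half-way at 0, fully open at -1). In form: [dx, dy, dz, wx, wy, wz, gripper, dx, dy, dz, wx, wy, wz, gripper, ...]. A call has 1 to 20 rows; each row is the pose to reach, as a shift and turn from the pose measured when the call began, along the tool's axes at that moment; what a row does not reach only later rows make up. A row lasts 1/12 s, in which the tool goes at most 41.7 mm and 7.16 degrees, less where a joint would pass 70% of its speed; a pose out of reach is approached as far as the arm can. A call with a gripper value outside its range is refused whole. The fingers move at their own pace and stop on an object; the grip force is fixed at half the most. Time passes only in rows, so rows that repeat a pose let the fingers close. It gives the time, the measured TCP pose, the force and the opening at its end, in the units of the state.
- r.sense(): the state, without advancing time (a new reading comes with each control period).
- imaging.capture(name): name is "scene" or "top" or "wrist"; returns the picture (480x640x3 uint8, blue, green, red); there is no depth.
- imaging.camera_params(name): a dict with "intrinsics" (3x3 intrinsics, pixels), "world_from_camera" (4x4, takes a point from camera to world coordinates). Camera axes: x right, y down, z forward; pixel columns grow to the right and rows downward; lengths in m; the calibration is good to about 2 mm. The wrist camera is an equidistant fisheye: a pixel r from the principal point sees the ray r / f radians off the axis. A picture is of the moment at which its call begins: read the wrist's pose just before it. camera_params takes no time and is no camera call; for the wrist camera it gives the pose at the moment of the call.
- r.finish_job(): hands the job in, once; it reports no verdict.
The state is a dict: "time_s": time; "joints": joint angles; "joint_velocities": joint speeds; "effort": joint torques, N m; "tcp_pos": TCP position; "ee_rot": TCP orientation; "wrist_force": force on the tool from outside, world axes, zero at the start; "moment": the same for the moment, N m; "gripper_width": opening from 0.0 (shut) to 1.0 (fully open).
Only numpy, scipy, OpenCV 4.12 (cv2) and the standard library are available. Lean on these libraries where they do the work, as an engineer would, in place of code of your own. Each camera call takes 0.05 s, during which the arm holds its last target.

### The job

The carburettor body stands upside down in its fixture with its joint face up: press the pump plunger fully down to its stop and let it spring back, then fit the rectangular float bowl over it, both bowl holes on the two dowels. Push the bowl down against the pump spring until it sits flush all round, and finish while still holding it firmly pressed there for the screws to go in. Leave everything else on the cart where it is.

Things in the scene. Friction and masses are not known exactly. Their poses are not given: they have to be found in the camera images.
- carb: Bare cast-aluminium carburettor body, fixed upside down on a dark steel fixture plate 150 x 100 x 10 mm, bore along its x. Origin: centre of the plate's underside, on the cart top; z up. A round throttle spool sticks out on +y, brass spigot and screw on -y, all below the joint face.
- joint_face (a point): Centre of the body's flat joint face (102 mm along carb x, 46 along y), 100 mm above the cart. On it, in carb x, y: dowel A at +41.5, +12 mm; dowel B at -41.5, 0; pump plunger at +14, 0; black float (17 x 26 mm, 13 mm high) at -13.5, 0; a small brass jet 10 mm high. Only the plunger stands higher than 14 mm.
- pump_plunger (a joint): Travel in m of the spring-loaded pump plunger: 0 at rest (up), 0.010 on its stop; grows as it is pressed down. The spring pushes back with 3 N at first, 6.6 N at 6 mm, 9 N at the stop. A post inside the bowl meets the plunger when the bowl is 6 mm above its seat and holds it 6 mm down when home, so the bowl lifts off unless held down.
- plunger_top (a point): Centre of the top of the plunger's round steel head (14 mm diameter, 4 mm thick); at rest 28 mm above the joint face, 18 mm above it on the stop.
- dowel_a (a point): Foot of dowel A, on the joint face. Steel dowel pin, 7 mm diameter, standing 12 mm up, its top 5 mm tapered to 3 mm.
- dowel_b (a point): Foot of dowel B, on the joint face; the same pin.
- bowl: Rectangular float bowl, bare cast aluminium, open underneath, lying joint face down, 0.12 to 0.2 kg. Origin: centre of its joint face (underside); z up. Walls 64 mm along x, 46 along y outside, 4 thick, 38 high. Grip across y, fingertips over 8 mm above the joint face: screw lugs 8 mm high stand out on the y sides at x +-19 to 30. Round boss (22 mm) on top at x +14, brass plug at x -16.
- bowl_hole_a (a point): Centre of the bowl's hole A at its joint face (underside): x +41.5, y +12 mm in the bowl frame. Vertical through hole of 8.5 mm in a lug 19 x 19 mm, 12 mm high. The bowl fits one way only, hole A on dowel A and B on B, so bowl x along carb x. Seating it takes about 6 N of push against the spring; 10 N more holds it well.
- bowl_hole_b (a point): Centre of the bowl's hole B at its joint face: x -41.5, y 0 in the bowl frame; the same hole and lug at the other end.
- round_bowl: A round float bowl of another carburettor, 62 mm diameter, 47 mm high, not wanted. Origin: centre of its underside.
- velocity_stack: Green flared intake trumpet, 76 mm wide at the mouth, 58 mm high, standing. Origin: centre of its underside.
- throttle_tube: Chrome throttle tube, 27 mm diameter, 130 mm high, standing on its 46 mm spool end. Origin: centre of its underside.
- pry_bar: Short dark steel pry bar, about 200 mm long along its x, 16 mm wide, lying flat.
- screwdriver: Screwdriver lying along its x.
- bearing_ball_center (a point): Centre of a bronze bearing ball, 24 mm diameter, in a shallow steel dish 96 mm wide, 22 mm high.
Things that resemble listed ones, but are neither listed nor needed, are in the scene too. What is shaped like the bowl but blue or orange is not meant.

How it is judged (in metres and radians):
On the way, in this order (a step that is already met when the one before it is completed fails the run):
1. the pump plunger is pressed down to its stop (value of joint pump_plunger above 0.009 m), for 0.2 s.
2. the plunger has sprung back up (value of joint pump_plunger below 0.0015 m), for 0.2 s.
At the end, for the whole second after the job is handed in: Both bowl holes on their dowels (3 mm sideways), joint face down on the body at both ends (2 mm), level (0.06 rad), plunger held in by the bowl (over 4 mm), fingers on the bowl (over 3 N), bowl pressed on the body and its plunger with over 8 N (horizontal distance between bowl_hole_a and dowel_a below 0.003 m and horizontal distance between bowl_hole_b and dowel_b below 0.003 m and z of each of bowl_hole_a, bowl_hole_b in the frame of carb below 0.102 m and angle between bowl's own z axis and vertical below 0.06 rad and value of joint pump_plunger above 0.004 m and contact force between bowl and carb above 8 N and contact force between the fingers and bowl above 3 N); the arm keeps its last pose, push and grip.
It fails at once if another thing on the cart is pushed away (more than 30 mm) (distance of any of round_bowl, velocity_stack, throttle_tube, pry_bar, screwdriver, bearing_ball_center from where it was at the start of the episode above 0.03 m).
It also fails if it takes over 54 s, if anything falls off the work surface, if the arm or the gripper's body presses on something with over 40 N, if the wrist force passes 120 N, or if a joint passes its speed limit or range.

## Working session

There is one attempt and no reset: what is moved stays moved. The work goes in short steps, Python scripts to look and compute and a tool call to move; the robot and the scene stay as the last step left them, time stands still between calls to the robot, and variables do not carry over. Pictures are saved under pics/ and viewed, and the job is handed in when it is done.

Besides the shell and the picture viewer there is one more tool, called after "Call:" as name(argument=value, ...) on one line, values as JSON. move_arm: Moves the arm, as the interface text tells. Its arguments: {"type":"object","properties":{"motion":{"type":"array","items":{"type":"number"}}},"required":["motion"]}

```bash
mkdir -p pics; python3 - <<'E'
from station import r, imaging
import cv2
for n in("scene","top","wrist"):
    p=imaging.camera_params(n); print(n,p["intrinsics"].tolist() if hasattr(p["intrinsics"],'tolist') else p["intrinsics"]); print(p["world_from_camera"])
    cv2.imwrite(f"pics/{n}0.png",imaging.capture(n))
print(r.sense())
E
```

```text
scene [[450.62623573719986, 0.0, 320.316785510418], [0.0, 450.62623573719986, 234.04374767137114], [0.0, 0.0, 1.0]]
[[-0.76476649  0.43779659 -0.47272229  1.14405307]
 [ 0.64429385  0.5244205  -0.5566584   0.58530468]
 [ 0.00420211 -0.73028575 -0.68312888  0.8938335 ]
 [ 0.          0.          0.          1.        ]]
top [[445.42016307682184, 0.0, 312.8846209006396], [0.0, 445.42016307682184, 235.79995018728914], [0.0, 0.0, 1.0]]
[[-0.00825897 -0.99182412  0.12734484  0.47333636]
 [-0.99987233  0.00993302  0.01251637 -0.07828554]
 [-0.01367896 -0.12722521 -0.99177953  1.02006766]
 [ 0.          0.          0.          1.        ]]
wrist [[371.64829954431775, 0.0, 332.3309793708562], [0.0, 371.64829954431775, 242.1484844352078], [0.0, 0.0, 1.0]]
[[-0.36466613 -0.89594549 -0.253575    0.29739593]
 [-0.93113713  0.35132192  0.09775762  0.55392579]
 [ 0.00150096  0.271762   -0.96236332  0.3842301 ]
 [ 0.          0.          0.          1.        ]]
{'time_s': 0.15, 'joints': array([ 8.34002410e+01,  2.20795914e+01,  3.96859505e-01, -2.08335476e-02,
       -6.84121578e+01, -1.48141890e+01]), 'joint_velocities': array([ 0.05875244, -0.13899467,  0.20615506,  0.12524212,  0.01475369,
       -0.08897692]), 'effort': array([-2.81413613e-04, -3.91054058e+01,  1.87587261e+01,  4.22233567e+00,
        1.23410724e-02, -1.39304134e-04]), 'tcp_pos': array([0.22803104, 0.58141334, 0.22171508]), 'ee_rot': array([[ 9.30918033e-01, -3.65227790e-01, -5.26209572e-04],
       [-3.65228156e-01, -9.30916653e-01, -1.60627864e-03],
       [ 9.68003443e-05,  1.68750031e-03, -9.99998571e-01]]), 'wrist_force': array([-0.23927408, -0.22266726, -0.64687089]), 'moment': array([ 0.00010003, -0.00938129,  0.05474364]), 'gripper_width': 0.9980779651671727}
```

View pics/scene0.png

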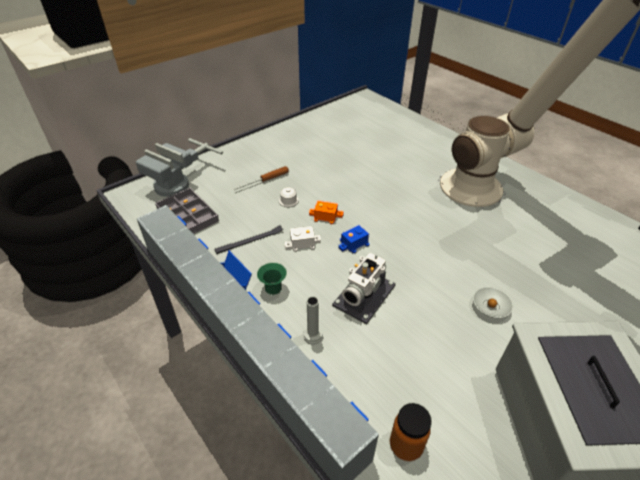

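View pics/top0.png

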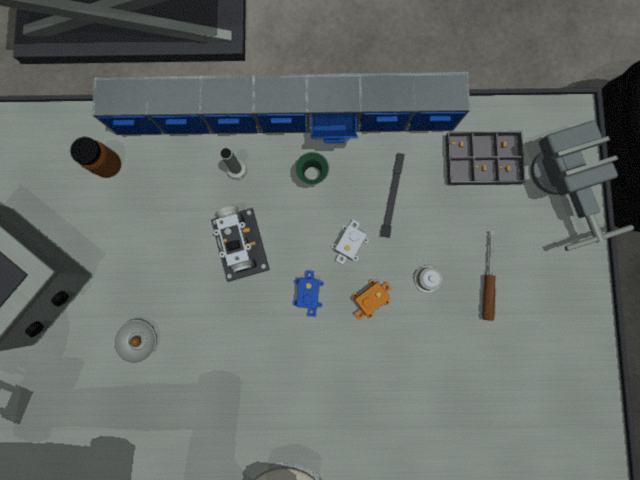

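View pics/wrist0.png

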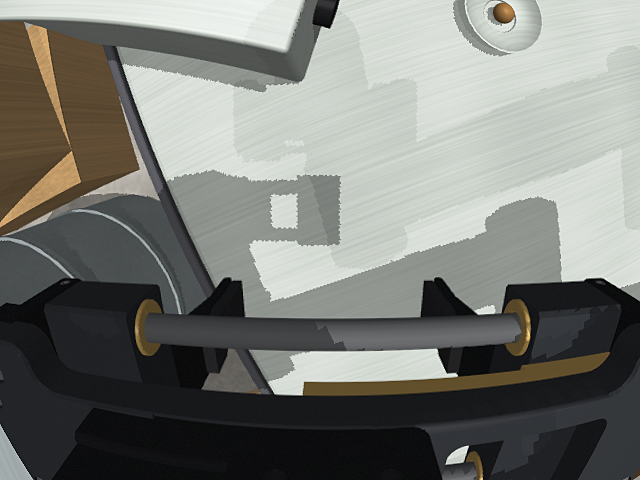

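The bowl could be confused with four things in the top view: bare aluminium at (350,241), blue at (309,293), orange at (373,299) and the round white bowl at (428,278). The bare rectangular one at (350,241) fits the description. The carb is at (240,244). I'll check both in close crops.

```bash
python3 - <<'E'
import cv2,numpy as np
t=cv2.imread("pics/top0.png")
a=cv2.resize(t[205:275,315:385],None,fx=8,fy=8,interpolation=cv2.INTER_CUBIC)
b=cv2.resize(t[195:290,195:285],None,fx=6,fy=6,interpolation=cv2.INTER_CUBIC)
cv2.imwrite("pics/c_bowl.png",a);cv2.imwrite("pics/c_carb.png",b)
E
```

```text
(no output)
```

View pics/c_bowl.png

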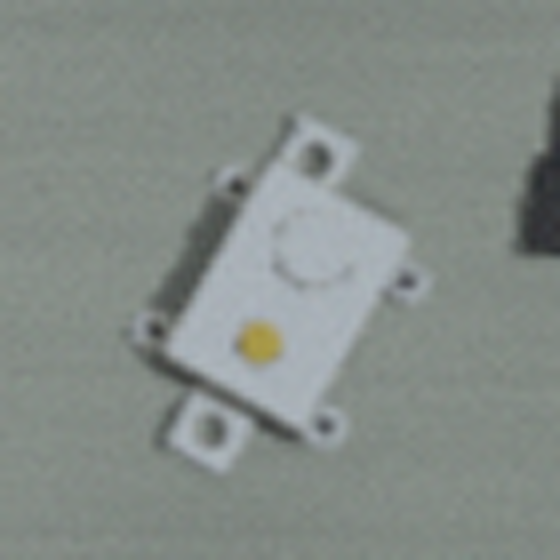

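View pics/c_carb.png

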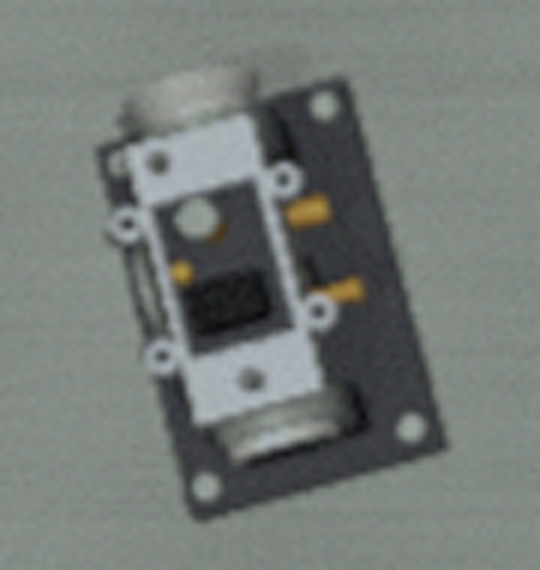

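Crop 1 shows the bare bowl: hole A at (318,158), hole B at (213,430), brass plug at (260,343) on the B side. Crop 2 shows the carb: dowel A at (158,162), dowel B at (252,379), plunger head at (197,218).

```bash
cat > h.py <<'E'
import numpy as np, cv2
from station import r, imaging
def ray(cam,uv,P=None):
    p=P or imaging.camera_params(cam); K=np.array(p["intrinsics"]);T=np.array(p["world_from_camera"])
    x=(uv[0]-K[0,2])/K[0,0]; y=(uv[1]-K[1,2])/K[1,1]
    if cam=="wrist":
        th=np.hypot(x,y); s=np.sin(th)/max(th,1e-9); d=np.array([x*s,y*s,np.cos(th)])
    else: d=np.array([x,y,1.])
    return T[:3,3],T[:3,:3]@d
def atz(cam,uv,z,P=None):
    o,d=ray(cam,uv,P); return o+d*(z-o[2])/d[2]
def proj(cam,X,P=None):
    p=P or imaging.camera_params(cam); K=np.array(p["intrinsics"]);T=np.array(p["world_from_camera"])
    c=T[:3,:3].T@(np.array(X)-T[:3,3])
    if cam=="wrist":
        n=np.hypot(c[0],c[1]); th=np.arctan2(n,c[2]); u=c[:2]/max(n,1e-9)*th
    else: u=c[:2]/c[2]
    return u*[K[0,0],K[1,1]]+K[:2,2]
def fit(model,W):
    # rigid 2D fit: returns origin, yaw(deg), residual
    m=np.array(model);w=np.array(W);mc=m.mean(0);wc=w.mean(0)
    a=m-mc;b=w-wc
    th=np.arctan2((a[:,0]*b[:,1]-a[:,1]*b[:,0]).sum(),(a*b).sum())
    R=np.array([[np.cos(th),-np.sin(th)],[np.sin(th),np.cos(th)]])
    o=wc-R@mc
    return o,np.degrees(th),(m@R.T+o-w)*1000
E
python3 - <<'E'
from h import *
f=lambda x,y,s,ox,oy:((x+.5)/s-.5+ox,(y+.5)/s-.5+oy)
W=[atz("top",f(318,158,8,315,205),.012)[:2],atz("top",f(213,430,8,315,205),.012)[:2]]
print(W,fit([[.0415,.012],[-.0415,0]],W))
W=[atz("top",f(158,162,6,195,195),.112)[:2],atz("top",f(252,379,6,195,195),.112)[:2],atz("top",f(197,218,6,195,195),.128)[:2]]
print(W,fit([[.0415,.012],[-.0415,0],[.014,0]],W))
E
```

```text
[array([ 0.6283051 , -0.16051451]), array([ 0.55071734, -0.12925548])] (array([ 0.58649577, -0.1500722 ]), np.float64(-30.17054103489693), array([[ 0.09970493, -0.04016972],
       [-0.09970493,  0.04016972]]))
[array([0.6215069 , 0.12330641]), array([0.54618844, 0.08978015]), array([0.59959575, 0.10619031])] (array([0.58571725, 0.10129193]), np.float64(16.03975688107354), array([[ 0.77911674,  0.98498243],
       [-0.35560464,  0.04514604],
       [-0.42351211, -1.03012847]]))
```

```bash
cat >> h.py <<'E'
from scipy.spatial.transform import Rotation as Ro
def Rdown(yawy):
    a=np.radians(yawy); y=np.array([np.cos(a),np.sin(a),0]); z=np.array([0,0,-1.]); x=np.cross(y,z)
    return np.c_[x,y,z]
def go(pos,yawy,s=None):
    s=s or r.sense(); R=np.array(s["ee_rot"]); 
    d=R.T@(np.array(pos)-s["tcp_pos"])/.04
    w=Ro.from_matrix(R.T@Rdown(yawy)).as_rotvec(degrees=True)/5
    return np.round(np.r_[d,w],3)
E
python3 - <<'E'
from h import *
np.set_printoptions(suppress=True)
for uv in((90,275),(0,205)): print(uv,atz("top",uv,0.0),atz("top",uv,0.2))
print(go((.35,.33,.27),-95)); print(go((.55,.09,.27),-74))
print(proj("wrist",r.sense()["tcp_pos"]))
E
```

```text
(90, 275) [0.5185884  0.44777724 0.        ] [0.50971604 0.34463452 0.2       ]
(0, 205) [0.68474269 0.67016331 0.        ] [0.64329322 0.52341837 0.2       ]
[ 5.134  4.739 -1.199  0.019  0.002 -3.284]
[11.98   8.499 -1.192  0.019  0.005 -7.484]
[331.38026768 299.70105097]
```

Call:
move_arm(motion=[5.1,4.7,-1.2,0,0,-3.3,1,5.1,4.7,-1.2,0,0,-3.3,1,5.1,4.7,-1.2,0,0,-3.3,1,5.1,4.7,-1.2,0,0,-3.3,1,5.1,4.7,-1.2,0,0,-3.3,1,5.1,4.7,-1.2,0,0,-3.3,1,5.1,4.7,-1.2,0,0,-3.3,1,12,8.5,-1.2,0,0,-7.5,1,12,8.5,-1.2,0,0,-7.5,1,12,8.5,-1.2,0,0,-7.5,1,12,8.5,-1.2,0,0,-7.5,1,12,8.5,-1.2,0,0,-7.5,1,12,8.5,-1.2,0,0,-7.5,1,12,8.5,-1.2,0,0,-7.5,1,12,8.5,-1.2,0,0,-7.5,1,12,8.5,-1.2,0,0,-7.5,1,12,8.5,-1.2,0,0,-7.5,1,12,8.5,-1.2,0,0,-7.5,1,12,8.5,-1.2,0,0,-7.5,1,12,8.5,-1.2,0,0,-7.5,1])

```text
time_s: 1.82
tcp_pos: [0.5501, 0.0908, 0.2706]
ee_rot: [[0.96, 0.279, -0.0], [0.279, -0.96, -0.001], [-0.001, 0.001, -1.0]]
wrist_force: [0.1, 1.0, -0.2]
gripper_width: 0.002
```

```bash
python3 - <<'E'
from h import *
import pickle
s=r.sense();P=imaging.camera_params("wrist");im=imaging.capture("wrist")
pickle.dump(P,open("P1.pkl","wb"));cv2.imwrite("pics/w1.png",im)
print(s["time_s"],s["tcp_pos"],s["joints"],s["wrist_force"])
for X in((.6217,.1233,.112),(.5458,.0898,.112),(.5992,.1052,.128)):print(proj("wrist",X,P))
E
```

```text
1.8167 [0.55007013 0.09078102 0.27057168] [ 2.60625421e+01  1.36998036e+01 -4.61769780e+00  6.38987517e-02
 -7.17292716e+01  8.01121949e+01] [ 0.14559974  1.03167162 -0.1724299 ]
[318.45824948 135.69427956]
[331.33526866 229.04577171]
[331.43421148 167.84841409]
```

View pics/w1.png

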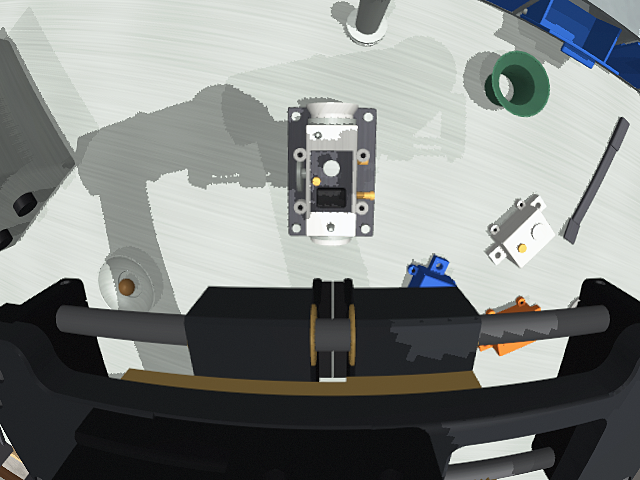

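```bash
python3 - <<'E'
import cv2
t=cv2.imread("pics/w1.png")
cv2.imwrite("pics/w1c.png",cv2.resize(t[120:240,285:380],None,fx=5,fy=5,interpolation=cv2.INTER_CUBIC))
cv2.imwrite("pics/w1b.png",cv2.resize(t[185:275,475:565],None,fx=6,fy=6,interpolation=cv2.INTER_CUBIC))
E
```

```text
(no output)
```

View pics/w1c.png

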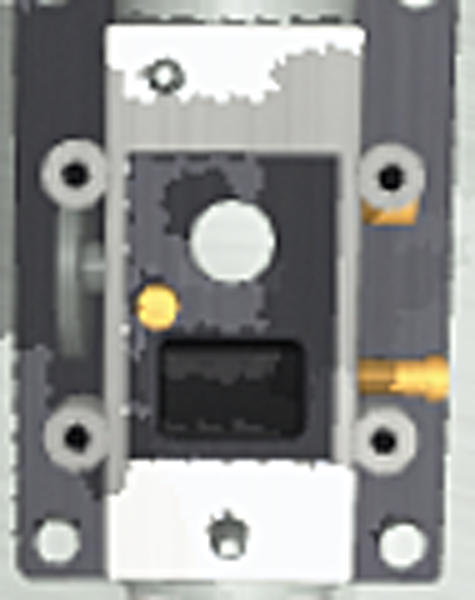

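View pics/w1b.png

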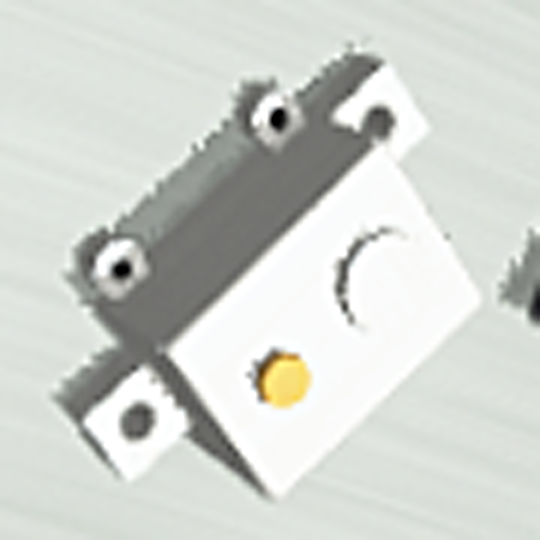

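Wrist crop: dowel A tip at (166,75), dowel B tip at about (230,544), plunger head at (231,241). In the other crop, bowl hole A is at (379,122) and hole B at (137,421).

```bash
python3 - <<'E'
from h import *
import pickle
np.set_printoptions(suppress=True,precision=4)
P=pickle.load(open("P1.pkl","rb"))
f=lambda x,y,s,ox,oy:((x+.5)/s-.5+ox,(y+.5)/s-.5+oy)
W=[atz("wrist",f(*a,5,285,120),z,P)[:2] for a,z in(((166,75),.112),((230,544),.112),((231,241),.128))]
print(W,fit([[.0415,.012],[-.0415,0],[.014,0]],W))
W=[atz("wrist",f(*a,6,475,185),.012,P)[:2] for a in((379,122),(137,421))]
print(W,fit([[.0415,.012],[-.0415,0]],W))
print(go((.6,.1053,.15),-74),go((.6,.1053,.116),-74))
E
```

```text
[array([0.6225, 0.1241]), array([0.5462, 0.0906]), array([0.5991, 0.1057])] (array([0.5858, 0.1017]), np.float64(15.548605535755794), array([[ 0.1297,  0.2798],
       [-0.3451, -0.0201],
       [ 0.2154, -0.2597]]))
[array([ 0.6282, -0.1609]), array([ 0.5501, -0.1293])] (array([ 0.5861, -0.1503]), np.float64(-30.242088513245996), array([[-0.2025,  0.0819],
       [ 0.2025, -0.0819]]))
[ 1.301 -0.003  3.016  0.014  0.005  0.04 ] [ 1.301 -0.004  3.866  0.014  0.005  0.04 ]
```

Call:
move_arm(motion=[1.27,0.01,2.4,0,0,0,1,1.27,0.01,2.4,0,0,0,1,1.27,0.01,2.8,0,0,0,1,1.27,0.01,3.2,0,0,0,1,1.27,0.01,3.45,0,0,0,1,1.27,0.01,3.6,0,0,0,1,1.27,0.01,3.7,0,0,0,1,1.27,0.01,3.8,0,0,0,1,1.27,0.01,3.85,0,0,0,1,1.27,0.01,3.85,0,0,0,1])

```text
time_s: 2.7
tcp_pos: [0.5989, 0.1048, 0.1197]
ee_rot: [[0.96, 0.28, 0.002], [0.28, -0.96, -0.001], [0.002, 0.001, -1.0]]
wrist_force: [-6.0, 1.2, 9.2]
gripper_width: 0.006
```

Call:
move_arm(motion=[0,0,0.1,0,0,0,1,0,0,0.15,0,0,0,1,0,0,0.15,0,0,0,1,0,0,0.15,0,0,0,1,0,0,0.15,0,0,0,1])

```text
time_s: 3.12
tcp_pos: [0.599, 0.1049, 0.1183]
ee_rot: [[0.96, 0.281, 0.005], [0.281, -0.96, -0.0], [0.005, 0.002, -1.0]]
wrist_force: [-6.6, -0.3, 11.5]
gripper_width: 0.004
```

Call:
move_arm(motion=[0,0,0.25,0,0,0,1,0,0,0.25,0,0,0,1,0,0,0.25,0,0,0,1,0,0,0.25,0,0,0,1,0,0,0.25,0,0,0,1])

```text
time_s: 3.53
tcp_pos: [0.5992, 0.1049, 0.118]
ee_rot: [[0.959, 0.284, 0.011], [0.284, -0.959, -0.001], [0.01, 0.004, -1.0]]
wrist_force: [-15.5, -1.4, 31.8]
gripper_width: 0.01
```

```bash
python3 - <<'E'
from h import *
print(go((.5992,.1055,.2),-74)); print(go((.5863,-.1502,.13),-120.2)); print(go((.5863,-.1502,.2),-120.2))
E
```

```text
[ 0.025 -0.008 -2.05   0.04  -0.115  0.101]
[-2.118e+00  6.024e+00 -3.000e-01 -9.000e-03 -1.250e-01  9.341e+00]
[-2.100e+00  6.030e+00 -2.050e+00 -9.000e-03 -1.250e-01  9.341e+00]
```

Call:
move_arm(motion=[0,0,-1,0,-0.1,0,1,0,0,-2,0,-0.1,0,1,0,0,-2,0,-0.1,0,1,0,0,-2,0,-0.1,0,1,0,0,-2,0,-0.1,0,-0.5,-2.1,6.03,-2,0,-0.12,9.34,-0.5,-2.1,6.03,-2,0,-0.12,9.34,-0.5,-2.1,6.03,-2,0,-0.12,9.34,-0.5,-2.1,6.03,-2,0,-0.12,9.34,-0.5,-2.1,6.03,-2,0,-0.12,9.34,-0.5,-2.1,6.03,-2,0,-0.12,9.34,-0.5,-2.1,6.03,-2,0,-0.12,9.34,-0.5,-2.1,6.03,-2,0,-0.12,9.34,-0.5,-2.1,6.03,-1,0,-0.12,9.34,-0.5,-2.1,6.03,-0.3,0,-0.12,9.34,-0.5,-2.1,6.03,-0.3,0,-0.12,9.34,-0.5,-2.1,6.03,-0.3,0,-0.12,9.34,-0.5])

```text
time_s: 4.95
tcp_pos: [0.5862, -0.1493, 0.1285]
ee_rot: [[0.866, -0.5, -0.004], [-0.5, -0.866, 0.0], [-0.003, 0.002, -1.0]]
wrist_force: [0.7, -0.8, 1.1]
gripper_width: 0.741
```

```bash
python3 - <<'E'
from h import *
import pickle
s=r.sense();P=imaging.camera_params("wrist");im=imaging.capture("wrist")
pickle.dump(P,open("P2.pkl","wb"));cv2.imwrite("pics/w2.png",im)
print(s["time_s"],s["tcp_pos"],s["wrist_force"])
print(go((.5863,-.1502,.011),-120.2))
E
```

```text
4.95 [ 0.58619247 -0.149305    0.12848525] [ 0.66599507 -0.7931937   1.11148653]
[-0.027  0.034  2.99  -0.003 -0.01   0.035]
```

View pics/w2.png

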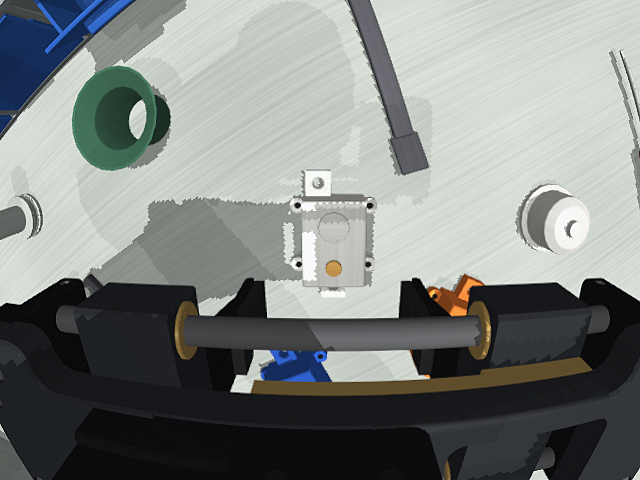

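The bare bowl is square between the open jaws (plug at (333,268), hole A at (318,183)), with blue and orange clear of the fingers. Descending and gripping.

Call:
move_arm(motion=[-0.03,0.03,0.9,0,0,0,-0.5,-0.03,0.03,1.8,0,0,0,-0.5,-0.03,0.03,2.6,0,0,0,-0.5,-0.03,0.03,2.9,0,0,0,-0.5,-0.03,0.03,2.97,0,0,0,-0.5,-0.03,0.03,2.97,0,0,0,-0.5,-0.03,0.03,2.97,0,0,0,1,-0.03,0.03,2.97,0,0,0,1,-0.03,0.03,2.97,0,0,0,1,-0.03,0.03,2.97,0,0,0,1,-0.03,0.03,2.97,0,0,0,1,-0.03,0.03,2.97,0,0,0,1,-0.03,0.03,2.97,0,0,0,1,-0.03,0.03,2.97,0,0,0,1])

```text
time_s: 6.17
tcp_pos: [0.5871, -0.1501, 0.0132]
ee_rot: [[0.866, -0.5, 0.003], [-0.5, -0.866, -0.001], [0.003, -0.001, -1.0]]
wrist_force: [-1.9, 0.7, 6.5]
gripper_width: 0.526
```

```bash
python3 - <<'E'
from h import *
s=r.sense();print(s["tcp_pos"],s["wrist_force"],s["gripper_width"],s["ee_rot"])
E
```

```text
[ 0.58706043 -0.15006962  0.01324031] [-1.94180632  0.74505026  6.49120075] 0.5262245548509947 [[ 8.66002847e-01 -5.00030488e-01  2.92926075e-03]
 [-5.00031269e-01 -8.66007198e-01 -5.11675438e-04]
 [ 2.79261422e-03 -1.02160959e-03 -9.99995579e-01]]
```

```bash
python3 - <<'E'
from h import *
print(go((.5865,.1018,.19),-74.4)); print(go((.5871,-.1501,.19),-120))
E
```

```text
[-3.148e+00 -5.451e+00 -4.422e+00  2.000e-03 -3.500e-02 -9.120e+00]
[ 1.400e-02 -4.000e-03 -4.419e+00 -1.200e-02 -3.200e-02 -0.000e+00]
```

Call:
move_arm(motion=[0,0,-0.7,0,0,0,1,0,0,-1.5,0,0,0,1,0,0,-2.3,0,0,0,1,0,0,-3.1,0,0,0,1,0,0,-3.9,0,0,0,1,0,0,-4.4,0,0,0,1,-3.15,-5.45,-4.42,0,0,-9.12,1,-3.15,-5.45,-4.42,0,0,-9.12,1,-3.15,-5.45,-4.42,0,0,-9.12,1,-3.15,-5.45,-4.42,0,0,-9.12,1,-3.15,-5.45,-4.42,0,0,-9.12,1,-3.15,-5.45,-4.42,0,0,-9.12,1,-3.15,-5.45,-4.42,0,0,-9.12,1,-3.15,-5.45,-4.42,0,0,-9.12,1,-3.15,-5.45,-4.42,0,0,-9.12,1,-3.15,-5.45,-4.42,0,0,-9.12,1,-3.15,-5.45,-4.42,0,0,-9.12,1,-3.15,-5.45,-4.42,0,0,-9.12,1])

```text
time_s: 7.67
tcp_pos: [0.5864, 0.1005, 0.1899]
ee_rot: [[0.964, 0.266, 0.003], [0.266, -0.964, -0.001], [0.002, 0.001, -1.0]]
wrist_force: [0.9, 0.7, -2.5]
gripper_width: 0.526
```

```bash
python3 - <<'E'
from h import *
import pickle
s=r.sense();P=imaging.camera_params("wrist");im=imaging.capture("wrist")
pickle.dump((s,P),open("P3.pkl","wb"));cv2.imwrite("pics/w3.png",im)
print(s["time_s"],s["tcp_pos"],s["ee_rot"],s["wrist_force"],s["gripper_width"])
cv2.imwrite("pics/t3.png",cv2.resize(imaging.capture("top")[170:300,170:310],None,fx=4,fy=4,interpolation=cv2.INTER_CUBIC))
E
```

```text
7.6667 [0.58640763 0.10047709 0.1898679 ] [[ 9.63843857e-01  2.66454289e-01  2.67026311e-03]
 [ 2.66456731e-01 -9.63846696e-01 -5.98051748e-04]
 [ 2.41437082e-03  1.28793808e-03 -9.99996256e-01]] [ 0.8777609   0.66677241 -2.47018889] 0.5263128661569274
```

View pics/w3.png

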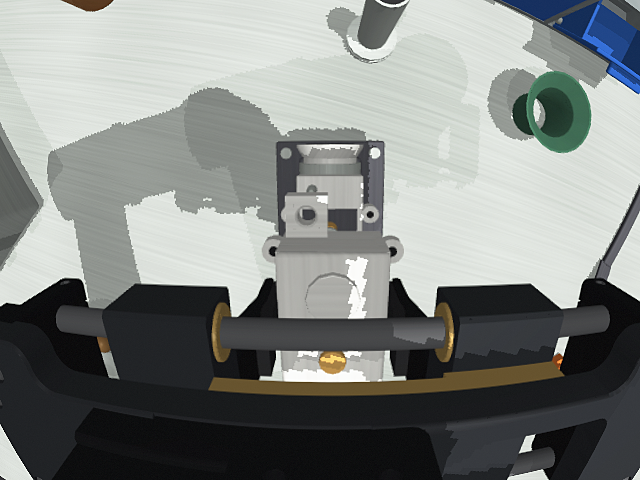

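View pics/t3.png

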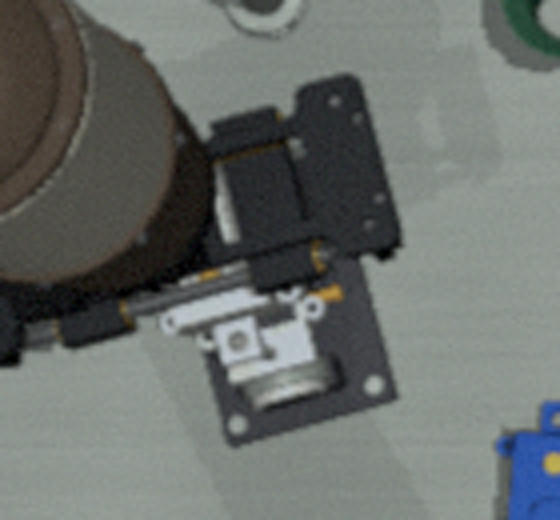

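```bash
python3 - <<'E'
import cv2
t=cv2.imread("pics/w3.png")
cv2.imwrite("pics/w3c.png",cv2.resize(t[170:290,260:400],None,fx=5,fy=5,interpolation=cv2.INTER_CUBIC))
E
```

```text
(no output)
```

View pics/w3c.png

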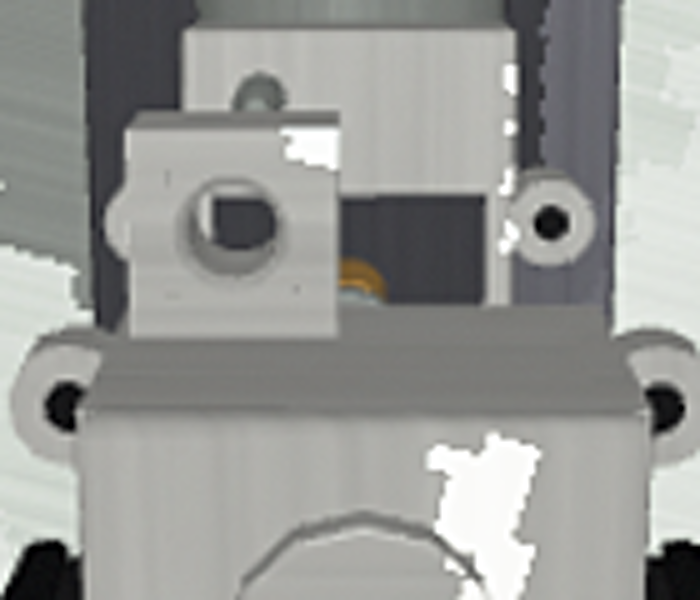

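The crop shows the held bowl's hole A rim centred at (233,226), with the dowel A tip behind at (262,90). The top crop shows hole B at (239,341).

```bash
python3 - <<'E'
from h import *
import pickle
np.set_printoptions(suppress=True,precision=4)
s,P=pickle.load(open("P3.pkl","rb"))
f=lambda x,y,s,ox,oy:((x+.5)/s-.5+ox,(y+.5)/s-.5+oy)
zh=s["tcp_pos"][2]-.0132+.012
A=atz("wrist",f(233,226,5,260,170),zh,P)[:2]; B=atz("top",f(239,341,4,170,170),zh)[:2]
o,th,res=fit([[.0415,.012],[-.0415,0]],[A,B]);print(A,B,o,th,res)
R=s["ee_rot"];t=s["tcp_pos"]
print("tool yaw",np.degrees(np.arctan2(R[1,0],R[0,0])),"bowl in tool",(R.T@(np.r_[o,0]-t))[:2]*1000)
# with yaw from tool, A only
a=np.radians(15.45);Rz=np.array([[np.cos(a),-np.sin(a)],[np.sin(a),np.cos(a)]])
print("from A",A-Rz@[.0415,.012],"from B",B-Rz@[-.0415,0])
print("dowelA",atz("wrist",f(262,90,5,260,170),.112,P))
E
```

```text
[0.6227 0.1222] [0.5456 0.0892] [0.5857 0.0999] 14.909446647423186 [[-0.0304 -0.013 ]
 [ 0.0304  0.013 ]]
tool yaw 15.45357613051717 bowl in tool [-1.2871  0.1107]
from A [0.5859 0.0996] from B [0.5856 0.1003]
dowelA [0.6249 0.1243 0.112 ]
```

Call:
move_arm(motion=[0.01,-0.05,0.4,0,-0.03,-0.06,1,0.01,-0.05,0.8,0,-0.03,-0.06,1,0.01,-0.05,1.2,0,-0.03,-0.06,1,0.01,-0.05,1.4,0,-0.03,-0.06,1,0.01,-0.05,1.45,0,-0.03,-0.06,1,0.01,-0.05,1.45,0,-0.03,-0.06,1,0.01,-0.05,1.45,0,-0.03,-0.06,1,0.01,-0.05,1.45,0,-0.03,-0.06,1])

```text
time_s: 8.43
tcp_pos: [0.5873, 0.103, 0.1332]
ee_rot: [[0.962, 0.272, 0.003], [0.272, -0.962, -0.001], [0.002, 0.001, -1.0]]
wrist_force: [0.4, 0.4, -0.8]
gripper_width: 0.526
```

```bash
python3 - <<'E'
from h import *
import pickle
s=r.sense();P=imaging.camera_params("wrist");im=imaging.capture("wrist")
pickle.dump((s,P),open("P4.pkl","wb"))
print(s["time_s"],s["tcp_pos"],s["ee_rot"],s["wrist_force"],s["gripper_width"])
cv2.imwrite("pics/w4c.png",cv2.resize(im[170:290,260:400],None,fx=5,fy=5,interpolation=cv2.INTER_CUBIC))
im=imaging.capture("top");cv2.imwrite("pics/t4.png",cv2.resize(im[230:290,205:265],None,fx=8,fy=8,interpolation=cv2.INTER_CUBIC))
E
```

```text
8.4333 [0.58728996 0.10297346 0.13315464] [[ 9.62247105e-01  2.72165034e-01  2.58886150e-03]
 [ 2.72167164e-01 -9.62249854e-01 -5.02586812e-04]
 [ 2.35434504e-03  1.18821580e-03 -9.99996523e-01]] [ 0.44128357  0.43920403 -0.78248615] 0.5263296215842252
```

View pics/w4c.png

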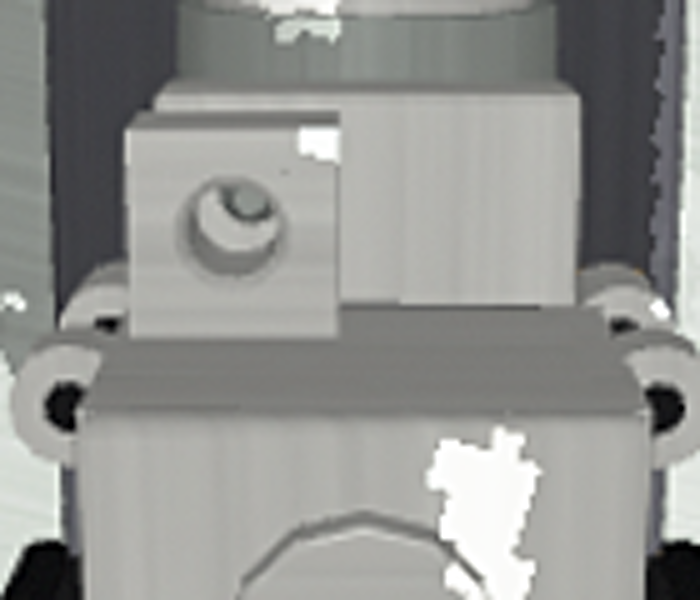

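View pics/t4.png

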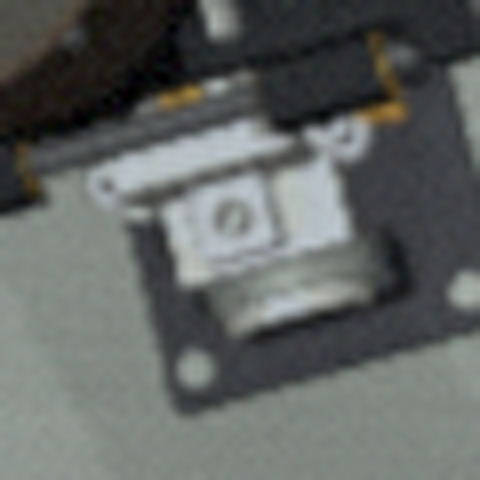

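The dowel A tip is visible through hole A at (247,203), with the rim centred at (233,226). Checking the offset.

```bash
python3 - <<'E'
from h import *
import pickle
np.set_printoptions(suppress=True,precision=4)
s,P=pickle.load(open("P4.pkl","rb"))
f=lambda x,y,s,ox,oy:((x+.5)/s-.5+ox,(y+.5)/s-.5+oy)
zh=s["tcp_pos"][2]-.0012
A=atz("wrist",f(233,226,5,260,170),zh,P)[:2]; D=atz("wrist",f(247,203,5,260,170),.112,P)[:2]
B=atz("top",f(234,219,8,205,230),zh)[:2]
print(A,B,D,fit([[.0415,.012],[-.0415,0]],[A,B]))
R=s["ee_rot"]; print("A to dowel in tool mm",(R.T@np.r_[D-A,0])[:2]*1000)
E
```

```text
[0.6235 0.1249] [0.5463 0.0917] [0.6219 0.1244] (array([0.5864, 0.1025]), np.float64(15.065882970623694), array([[-0.1044, -0.0449],
       [ 0.1044,  0.0449]]))
A to dowel in tool mm [-1.6605  0.032 ]
```

Call:
move_arm(motion=[-0.02,0.015,0,0,-0.03,-0.1,1,-0.02,0.015,0.1,0,-0.03,-0.1,1,-0.02,0.015,0.2,0,-0.03,-0.1,1,-0.02,0.015,0.25,0,-0.03,-0.1,1,-0.02,0.015,0.3,0,-0.03,-0.1,1,-0.02,0.015,0.33,0,-0.03,-0.1,1])

```text
time_s: 9.03
tcp_pos: [0.5863, 0.1022, 0.1193]
ee_rot: [[0.96, 0.281, -0.001], [0.281, -0.96, -0.001], [-0.001, 0.001, -1.0]]
wrist_force: [-1.1, 0.2, 1.1]
gripper_width: 0.527
```

```bash
python3 - <<'E'
from h import *
import pickle
s=r.sense();P=imaging.camera_params("wrist");im=imaging.capture("wrist")
pickle.dump((s,P),open("P5.pkl","wb"))
print(s["time_s"],s["tcp_pos"],s["ee_rot"],s["wrist_force"],s["moment"],s["gripper_width"])
a=cv2.resize(im[170:290,260:400],None,fx=5,fy=5,interpolation=cv2.INTER_CUBIC)
cv2.imwrite("pics/w5c.png",a)
E
```

```text
9.0333 [0.58633316 0.10215349 0.11926825] [[ 9.59845613e-01  2.80527282e-01 -9.18145145e-04]
 [ 2.80525779e-01 -9.59845338e-01 -1.48806333e-03]
 [-1.29871970e-03  1.17074768e-03 -9.99998471e-01]] [-1.12029436  0.22776867  1.05644489] [-0.03848914  0.27134832  0.00076853] 0.5273622288062193
```

View pics/w5c.png

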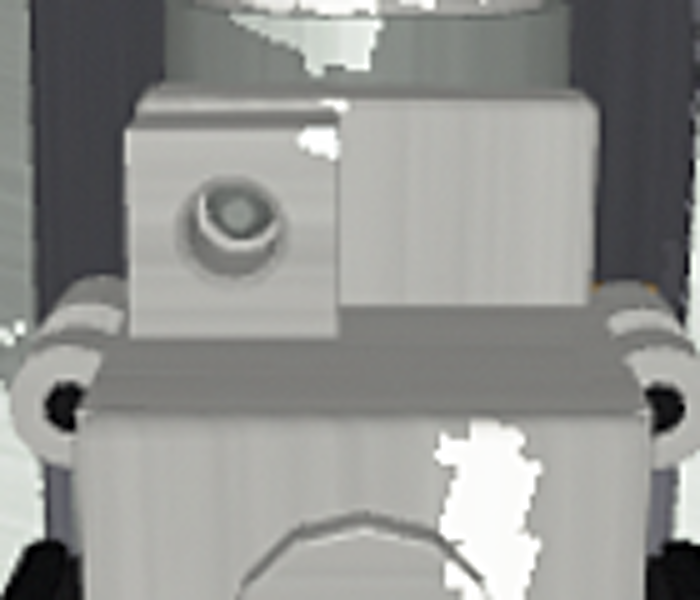

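Dowel A (tip at (238,212)) is inside hole A with the bowl about 6 mm above its seat, and there is almost no force. Pushing down.

Call:
move_arm(motion=[0,0,0.08,0,0,0,1,0,0,0.14,0,0,0,1,0,0,0.2,0,0,0,1,0,0,0.25,0,0,0,1,0,0,0.25,0,0,0,1,0,0,0.25,0,0,0,1])

```text
time_s: 9.58
tcp_pos: [0.5869, 0.1022, 0.1132]
ee_rot: [[0.96, 0.282, 0.002], [0.282, -0.96, -0.002], [0.001, 0.002, -1.0]]
wrist_force: [-6.9, -0.1, 16.5]
gripper_width: 0.528
```

```bash
python3 - <<'E'
from h import *
s=r.sense();im=imaging.capture("wrist")
print(s["time_s"],s["tcp_pos"],s["ee_rot"],s["wrist_force"],s["moment"],s["gripper_width"])
cv2.imwrite("pics/w6c.png",cv2.resize(im[170:290,260:400],None,fx=5,fy=5,interpolation=cv2.INTER_CUBIC))
im=imaging.capture("top");cv2.imwrite("pics/t6.png",cv2.resize(im[230:290,205:265],None,fx=8,fy=8,interpolation=cv2.INTER_CUBIC))
im=imaging.capture("scene");cv2.imwrite("pics/s6.png",cv2.resize(im[210:330,300:430],None,fx=5,fy=5,interpolation=cv2.INTER_CUBIC))
E
```

```text
9.5833 [0.58691907 0.10222911 0.11319824] [[ 0.95950909  0.28167166  0.00184058]
 [ 0.28167449 -0.95950882 -0.0015182 ]
 [ 0.00133842  0.00197517 -0.99999715]] [-6.94117367 -0.05308061 16.47066267] [ 0.21936746  2.04186248 -0.0089986 ] 0.5279714485849922
```

View pics/w6c.png

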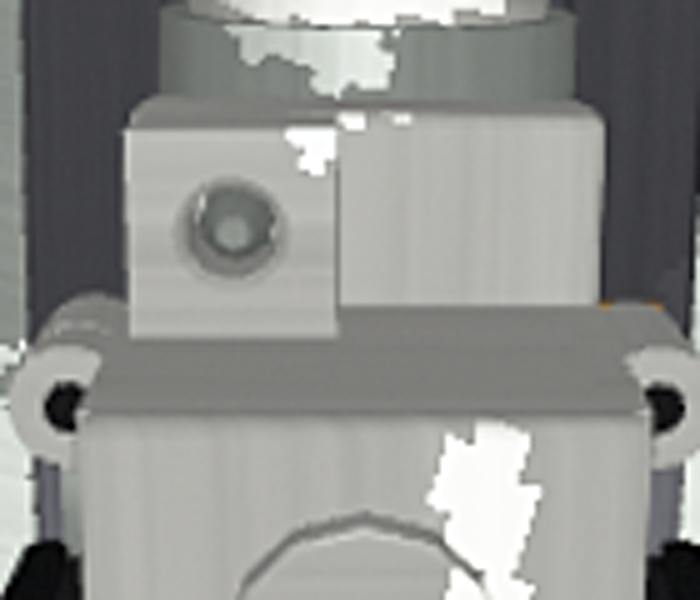

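View pics/t6.png

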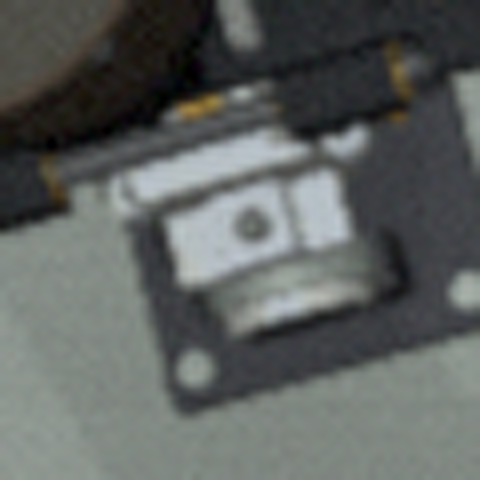

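View pics/s6.png

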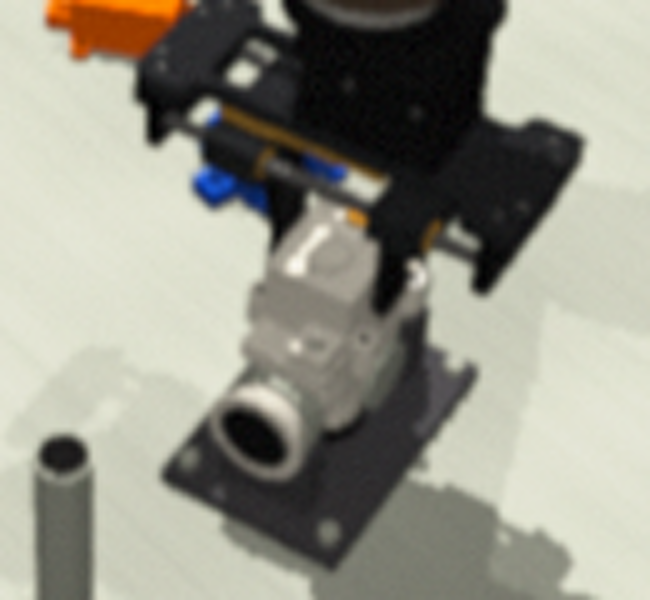

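```bash
python3 - <<'E'
from h import *
for i in range(8):
    imaging.capture("wrist")
s=r.sense();print(s["time_s"],s["tcp_pos"],s["wrist_force"],s["moment"],s["joint_velocities"])
E
```

```text
10.1333 [0.58692508 0.10224575 0.11319774] [-5.93290557 -0.2823005  15.96313796] [0.19179073 1.99205131 0.04006029] [-0.05346022 -0.00813091  0.04680703  0.08310486  0.02384557 -0.03252174]
```

```bash
python3 - <<'E'
from h import *
print(r.finish_job()); s=r.sense();print(s["time_s"],s["tcp_pos"],s["wrist_force"],s["gripper_width"])
E
```

```text
the job is handed in; nothing more can be done
None
the job is handed in; nothing more can be done
```

I handed the job in at about 10.1 s of the 54 s, with the bare aluminium bowl seated on the carburettor body and still gripped and pressed down. No verdict was reported.

- **Plunger:** I pressed it with the shut fingers to its stop. The fingertips stayed at z 0.118 m while the force rose to 32 N. I then lifted clear so it could spring back, but did not check the return in a picture.
- **Bowl fit:** I gripped the bowl across y and turned it about 46°. A wrist picture let me correct its position by about 1 mm and its turn by about half a degree. I then lowered it onto the dowels and pushed it down.
- **Last checks:**
  - The fingertips were at z 0.1132 m, the same 13.2 mm above the joint face as when I gripped the bowl, so it was seated and had not slipped.
  - The tool was level to about 0.002 rad, and dowel A was central in its hole.
  - The downward push held steady at about 16 N over 0.55 s, with a side force of about 6 N. The grip stayed on the bowl.
- **Not seen directly:** Dowel B was hidden under the gripper in the final wrist and top pictures. That end is judged from the tool's height and level and the low insertion force. The two bowl position readings disagreed by up to about 1.5 mm before insertion, which the dowel tapers allow.

I saw no sign of contact with anything else on the cart.

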